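# Set out the doming corner round the fire brick

## Task

Set out the doming corner round the fire brick: stand the steel doming cube on the middle of the brick's top, stand the tall white-lidded jar off the brick's right-hand end in line with the brick's middle, stand the black-lidded jar directly in front of the tall jar, and lay the dark doming punch in front of the brick's middle, parallel to its long front side. Leave a gap of about 3 cm between brick and tall jar, between the two jars, and between brick and punch; right and front are as seen from the robot, but square to the brick, which may stand a little askew. Keep the jars upright, and leave the short jar and the bright punch where they are.

Things in the scene. Friction and masses are not known exactly. Their poses are not given: they have to be found in the camera images.
- brick: Sooty brown fire brick, fixed to the bench; 80 (own x, depth) x 107 (own y, length) x 35 mm high, flat top. Origin: centre of its underside. Own +x points away from the robot (its long front face, towards the robot, is at x = -40 mm), own +y to its left, so its right-hand end is at y = -53.5 mm; it is turned by up to 0.25 rad. Its place varies.
- cube: Dark steel doming cube with round hollows in its faces, 40 x 40 x 40 mm, about 0.5 kg, loose. Origin: centre of its underside; axes along its edges, z up.
- tall_jar: Tallest jar: white screw lid (fixed), light blue contents; round, 52 mm diameter, 80 mm high, loose, standing. Origin: centre of its underside, z up.
- black_jar: Jar with a black screw lid (fixed) and white contents; round, 44 mm diameter, 64 mm high, loose, standing. Origin: centre of its underside, z up.
- dark_punch: Dark brown-grey steel doming punch lying on the bench: a straight bar 81 mm long (own x), 10 mm wide and 10 mm high, loose. Origin: on its underside, at mid length; z up.
- short_jar: Shortest jar, pale yellow screw lid; round, 38 mm diameter, 47 mm high, loose. A bystander: leave it. Origin: centre of its underside, z up.
- bright_punch: Bright silvery doming punch lying on the bench, 68 mm long (own x), 10 x 10 mm thick, loose. A bystander: leave it. Origin: on its underside, at mid length.
Things that resemble listed ones, but are neither listed nor needed, are in the scene too. What is shaped like the dark_punch but red or turquoise is not meant.

How it is judged:
By the outcome, as a careful person would: the job done as asked, in the order asked, and still so for the second after the job is handed in, with the robot touching nothing.
It also fails if it takes over 112 s, if anything falls off the work surface, if the arm or the gripper's body presses on something with over 40 N, if the wrist force passes 120 N, or if a joint passes its speed limit or range.

## Robot

A 7-joint arm with a two-finger parallel gripper is mounted at the origin on a cart in front of the work surface, level with it; the furniture and walls round the work are solid. World frame = base frame: x ahead of the robot, y to its left, z up, the work surface at z = 0. Lengths are in m, angles in rad, forces in N, time in s.
With the tool pointing down it reaches from about 0.4 to 0.9 m from the base axis. Payload 5.6 kg.
Tool frame: the origin (TCP) lies at the very end of the fingers, on their centre line; the grasp point (between the pads) lies 19 mm behind it; z points along the fingers, y is the line along which they close (so a half turn about z gives the same grasp; the last joint's range is limited). The gripper opens to 92 mm and grips with 3 to 60 N. Pads are 20 mm wide; open, the fingers measure 128 mm over their backs; the gripper's body (75 mm by 189 mm) begins 69 mm behind the grasp point.
Start: joints at [1.167, 0.468, -0.012, 1.603, 0.006, 1.071, -0.056], TCP at [0.229, -0.608, 0.215] pointing down, gripper open.
Joint ranges: [-2.53, 2.53], [-0.31, 2.02], [-1.57, 1.55], [0.28, 2.44], [-1.29, 4.43], [0.15, 1.84], [-2.92, 2.92]. Speed limits (rad/s): [2.57, 2.57, 3.14, 3.14, 3.14, 3.14, 3.14].

## Interface

Orientations are given as a 3x3 rotation matrix whose columns are the frame's x, y, z axes.
In Python, from rig import bot, cams gives the robot as it stands. The module is installed in compiled form; this text tells all that it offers.
- The arm moves only by the tool send_rows, never from a script. Its argument "series" is a list that holds one entry, the list of rows, each a list of 7 numbers: the shift along the tool's x, y, z in mm, then the turn, a rotation vector about the tool's x, y, z in degrees, then the closure in counts, from 0 (fully open) to 255 (shut). In form: [[[x, y, z, ax, ay, az, gripper], ...]]. A call has 1 to 5 rows; each row is the pose to reach, as a shift and turn from the pose commanded when the call began, along the tool's axes at that moment; what a row does not reach only later rows make up. A row lasts 1/8 s, in which the tool goes at most 62.5 mm and 10.7 degrees, less where a joint would pass 70% of its speed; a pose out of reach is approached as far as the arm can. A call with a gripper value outside its range is refused whole. The fingers move at their own pace and stop on an object; "newtons" is the grip in N (left out, the last holds). Time passes only in rows, so rows that repeat a pose let the fingers close. It gives the time, the measured TCP pose, the force, the opening and the grip force at its end, in the units of the state.
- bot.sense(): the state, without advancing time (a new reading comes with each control period).
- cams.camera(name): name is "scene" or "top"; returns a dict with "color" (420x560x3 uint8, red, green, blue), "fx", "fy", "cx", "cy" (pixels), "dist_coeffs" ([k1, k2, p1, p2, k3] as OpenCV has them; the pictures are not rectified), "xyz" and "rotation" of the camera in the world. Camera axes: x right, y down, z forward; pixel columns grow to the right and rows downward; lengths in m; the calibration is good to about 2 mm. A picture is of the moment at which its call begins. There is no depth.
- bot.finish_job(): hands the job in; it is judged then, once.
The state is a dict: "time": time; "joint_pos": joint angles; "qd": joint speeds; "effort": joint torques, N m; "ee_pos": TCP position; "tool_rot": TCP orientation; "ft_force": force on the tool from outside, world axes, zero at the start; "wrist_torque": the same for the moment, N m; "grip_width": finger opening in m; "gripper_force": force on a finger pad.
Only numpy, scipy, OpenCV 4.12 (cv2) and the standard library are available. Lean on these libraries where they do the work, as an engineer would, in place of code of your own. Each camera call takes 0.05 s, during which the arm holds its last target. There are 200 camera calls.

## Working session

There is one attempt and no reset: what is moved stays moved. The work goes in short steps, Python scripts to look and compute and a tool call to move; the robot and the scene stay as the last step left them, time stands still between calls to the robot, and variables do not carry over. Pictures are saved under pics/ and viewed, at most 14 in all, crops included, and the job is handed in when it is done.

Besides the shell and the picture viewer there is one more tool, called after "Request:" as a command line: name --argument value ..., lists and objects as JSON in quotes. send_rows: Moves the arm, as the interface text tells. Its arguments: {"type":"object","properties":{"series":{"type":"array","items":{"type":"array","items":{"type":"array","items":{"type":"number"}}}},"newtons":{"type":"number"}},"required":["series"]}

```bash
mkdir -p pics; cat > h.py <<'E'
import numpy as np, cv2
from rig import bot, cams
def ray(c,uv):
    K=np.array([[c['fx'],0,c['cx']],[0,c['fy'],c['cy']],[0,0,1]])
    p=cv2.undistortPoints(np.array(uv,float).reshape(-1,1,2),K,np.array(c['dist_coeffs'],float))[:,0]
    return np.c_[p,np.ones(len(p))]@np.array(c['rotation']).T
def onz(c,uv,z):
    d=ray(c,uv);o=np.array(c['xyz']);return o+d*((z-o[2])/d[:,2:])
def proj(c,P):
    K=np.array([[c['fx'],0,c['cx']],[0,c['fy'],c['cy']],[0,0,1]]);R=np.array(c['rotation']).T
    return cv2.projectPoints(np.array(P,float).reshape(-1,3),cv2.Rodrigues(R)[0],-R@np.array(c['xyz']),K,np.array(c['dist_coeffs'],float))[0][:,0]
def save(c,n,box=None,s=1):
    im=c['color'][:,:,::-1]
    if box: im=im[box[1]:box[3],box[0]:box[2]]
    cv2.imwrite('pics/'+n,cv2.resize(im,None,fx=s,fy=s,interpolation=cv2.INTER_CUBIC))
E
python3 - <<'E'
from h import *
for n in('scene','top'):
    c=cams.camera(n);save(c,n+'0.png',s=1.42);print(n,c['xyz'],np.round(c['rotation'],3).tolist(),c['fx'])
s=bot.sense();print(s['time'],s['ee_pos'],np.round(s['tool_rot'],3).tolist(),s['grip_width'])
E
```

```text
scene [ 0.38016073 -0.73710219  0.86619754] [[0.951, -0.257, 0.172], [-0.309, -0.78, 0.544], [-0.005, -0.57, -0.821]] 384.3258304552081
top [ 0.39081891 -0.18748329  0.9764641 ] [[0.019, -0.989, 0.147], [-1.0, -0.022, -0.022], [0.025, -0.147, -0.989]] 409.92081832841865
0.1 [ 0.2292045  -0.60770576  0.21375459] [[0.936, 0.353, -0.001], [0.353, -0.936, 0.001], [-0.0, -0.002, -1.0]] 0.09194384298988964
```

View pics/scene0.png

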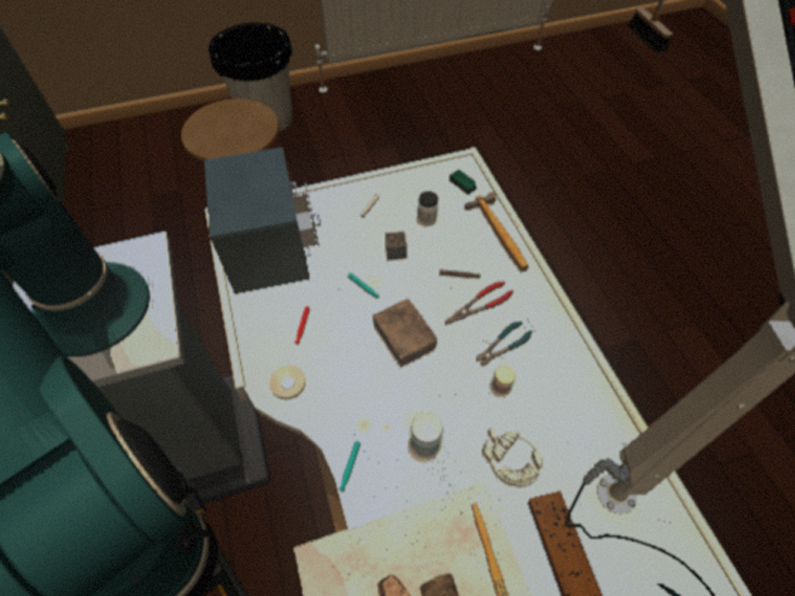

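View pics/top0.png

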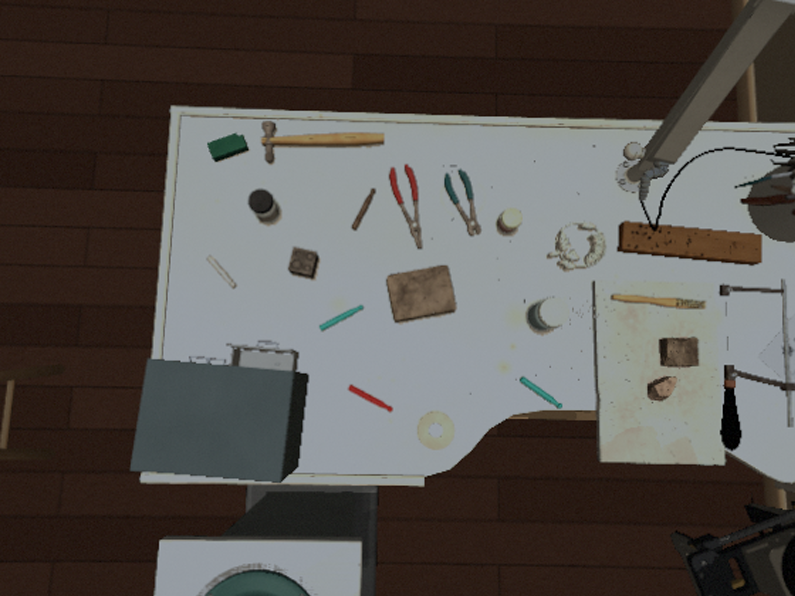

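Candidates (top0 pixels, scaled by 1.42):
- Dark punch: (363,209), brown-grey. The red one at (370,398) and turquoise ones at (342,318) and (541,392) are not meant, nor is the bright punch at (221,271).
- Cube: (304,262), with hollows. The brown block at (680,352) on the board is a lookalike.
- Black jar (262,203), tall white jar (548,315), short yellow jar (509,220).
- Brick: (421,293).

I'll check these choices in a crop and measure.

```bash
cat > m.py <<'E'
from h import *
def blobs(c,show=True):
    hsv=cv2.cvtColor(c['color'],cv2.COLOR_RGB2HSV);return hsv
def near(c,mask,uv,r=30):
    n,l,st,ce=cv2.connectedComponentsWithStats(mask.astype(np.uint8))
    k=[i for i in range(1,n) if st[i,4]>12 and st[i,4]<4000 and np.hypot(*(ce[i]-uv))<r]
    if not k:return None
    k=min(k,key=lambda i:np.hypot(*(ce[i]-uv)));m=(l==k).astype(np.uint8)
    ct=max(cv2.findContours(m,0,1)[0],key=cv2.contourArea);return ce[k],st[k,4],ct
E
python3 - <<'E'
from m import *
c=cams.camera('top');s=cams.camera('scene');save(c,'crop1.png',(110,70,410,295),2.6);save(s,'crop1s.png',(220,110,400,335),2.6)
for cam,n,pts in((c,'top',dict(punch=(256,147),cube=(214,184),brick=(296,206),bright=(156,191),bj=(184,143),tj=(386,222),sj=(358,155))),
 (s,'scene',dict(punch=(323,192),cube=(279,172),brick=(285,233),bj=(301,144),tj=(300,303),sj=(354,265)))):
    g=cam['color'].astype(int);hsv=cv2.cvtColor(cam['color'],cv2.COLOR_RGB2HSV)
    print(n,'white',[int(hsv[int(v),int(u)+22,2]) for u,v in pts.values()])
    for k,p in pts.items():
        u,v=p;print(k,hsv[v,u],end=' ')
        x=near(cam,hsv[:,:,2]<115,p)
        if x:
            z=dict(punch=.005,cube=.04,brick=.035,bright=.01).get(k,0)
            r=cv2.minAreaRect(x[2]);b=onz(cam,cv2.boxPoints(r),z)[:,:2]
            print(x[0].round(1),x[1],np.round(onz(cam,[x[0]],z)[0],4),b.round(3).tolist(),end='')
        print()
E
```

```text
top white [157, 162, 112, 159, 161, 160, 158]
punch [14 98 83] [255.6 147.5] 137 [ 0.6942 -0.1459  0.005 ] [[0.661, -0.125], [0.734, -0.158], [0.729, -0.168], [0.656, -0.135]]
cube [15 63 81] [213.6 185. ] 371 [ 0.5905 -0.0525  0.04  ] [[0.574, -0.026], [0.618, -0.035], [0.608, -0.079], [0.563, -0.07]]
brick [ 15  75 109] [295.6 206.2] 1336 [ 0.5459 -0.2441  0.035 ] [[0.574, -0.185], [0.596, -0.29], [0.516, -0.305], [0.495, -0.201]]
bright [ 68   7 154] 
bj [15 26 40] [185.8 145. ] 403 [0.6974 0.0251 0.    ] [[0.711, 0.061], [0.738, 0.028], [0.684, -0.011], [0.658, 0.022]]
tj [ 81  11 157] [377.9 224.5] 221 [ 0.5114 -0.4449  0.    ] [[0.525, -0.417], [0.546, -0.454], [0.499, -0.479], [0.478, -0.443]]
sj [ 60  11 158] [354.9 160.1] 100 [ 0.67   -0.3907  0.    ] [[0.671, -0.369], [0.691, -0.382], [0.67, -0.412], [0.65, -0.399]]
scene white [184, 182, 185, 183, 186, 183]
punch [14 84 94] [323.4 192.9] 93 [ 0.6971 -0.1469  0.005 ] [[0.66, -0.135], [0.666, -0.125], [0.734, -0.159], [0.729, -0.169]]
cube [18 75 85] [278.4 173. ] 258 [ 0.5904 -0.0656  0.04  ] [[0.58, -0.027], [0.62, -0.036], [0.602, -0.102], [0.563, -0.093]]
brick [ 13  87 103] [285.4 234.1] 799 [ 0.5464 -0.2594  0.035 ] [[0.493, -0.213], [0.575, -0.182], [0.596, -0.301], [0.518, -0.327]]
bj [75 15 35] [300.7 146.1] 287 [0.6999 0.0489 0.    ] [[0.662, 0.013], [0.702, 0.104], [0.739, 0.085], [0.697, -0.005]]
tj [100   8 186] [298.7 314.8] 216 [ 0.5134 -0.4553  0.    ] [[0.485, -0.46], [0.5, -0.428], [0.543, -0.448], [0.527, -0.48]]
sj [ 34  57 182] [351.8 272.6] 96 [ 0.6737 -0.3955  0.    ] [[0.654, -0.392], [0.671, -0.375], [0.694, -0.399], [0.677, -0.416]]
```

View pics/crop1.png

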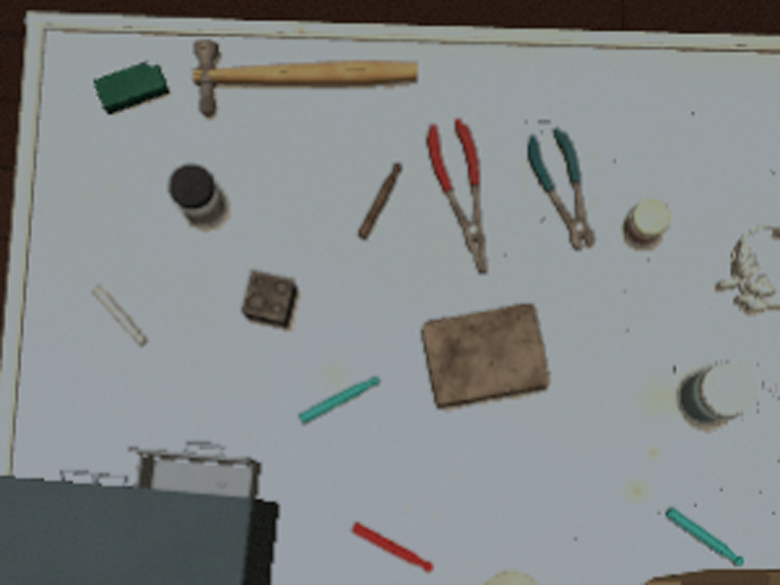

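View pics/crop1s.png

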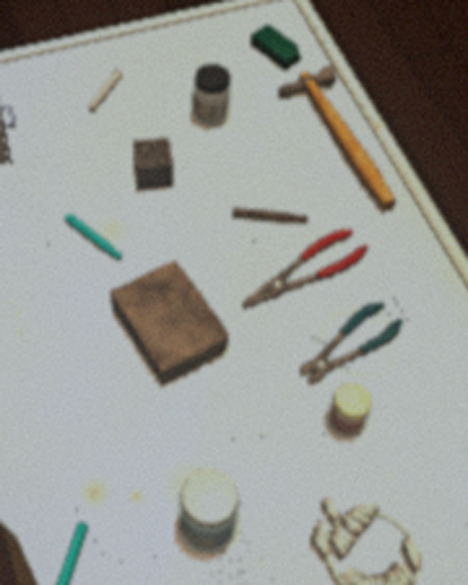

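The crops confirm the choices. The cube shows hollows at crop (269,298), the plain brown punch lies at (380,200), the black-lidded jar is at (193,186), and the tall white jar at (730,390). Next I compute the jar positions and the first move.

```bash
cat > g.py <<'E'
import sys
from h import *
from scipy.spatial.transform import Rotation as R
def go(x,y,z,a):
    s=bot.sense();T=np.array(s['tool_rot']);a=np.radians(a)
    G=np.array([[np.cos(a),np.sin(a),0],[np.sin(a),-np.cos(a),0],[0,0,-1]])
    sh=T.T@(np.array([x,y,z])-s['ee_pos'])*1000;rv=R.from_matrix(T.T@G).as_rotvec(degrees=True)
    print('row',sh.round(1),rv.round(2),'t',round(s['time'],2),'w',s['grip_width'],'ee',np.round(s['ee_pos'],4),'F',np.round(s['ft_force'],1))
if __name__=='__main__': go(*map(float,sys.argv[1:]))
E
python3 - <<'E'
from m import *
t=cams.camera('top');s=cams.camera('scene')
for n,a,b,z in(('tj',(390.8,220),(300.4,301.5),.08),('bj',(184.2,141.5),(301.5,140.4),.064)):
    print(n,onz(t,[a],z).round(4),onz(s,[b],z).round(4))
for n,a in(('brickback',[(422,323),(535,304)]),):print(onz(t,np.array(a)/2.6+[110,70],.035))
E
python3 g.py 0.5954 -0.049 0.2 -11.5
```

```text
tj [[ 0.5122 -0.4528  0.08  ]] [[ 0.5144 -0.4549  0.08  ]]
bj [[0.6854 0.0152 0.064 ]] [[0.6862 0.0116 0.064 ]]
[[ 0.57297731 -0.18914236  0.035     ]
 [ 0.59280951 -0.29079558  0.035     ]]
row [ 539.8 -393.8   14.4] [-3.000e-02  1.000e-02  3.217e+01] t 0.3 w 0.09169313156305987 ee [ 0.2294 -0.608   0.2142] F [-0.7 -0.1 -0.3]
```

Request:
send_rows --series '[[[540,-394,14,0,0,32.2,0],[540,-394,14,0,0,32.2,0],[540,-394,14,0,0,32.2,0],[540,-394,14,0,0,32.2,0],[540,-394,14,0,0,32.2,0]]]'

```text
time: 0.92
ee_pos: [0.4001, -0.3475, 0.2083]
tool_rot: [[0.98, -0.2, 0.001], [-0.2, -0.98, -0.001], [0.001, 0.0, -1.0]]
ft_force: [1.9, -0.7, -0.2]
grip_width: 0.0919
gripper_force: 0.0
```

```bash
python3 g.py 0.5954 -0.049 0.2 -11.5
```

```text
row [ 131.7 -331.6    8.3] [ 0.02 -0.04 -0.04] t 0.93 w 0.09188005394869697 ee [ 0.4001 -0.3475  0.2083] F [ 1.9 -0.7 -0.2]
```

Request:
send_rows --series '[[[132,-332,8,0,0,0,0],[132,-332,8,0,0,0,0],[132,-332,8,0,0,0,0],[132,-332,8,0,0,0,0],[132,-332,8,0,0,0,0]]]'

```text
time: 1.55
ee_pos: [0.5712, -0.0863, 0.2013]
tool_rot: [[0.98, -0.2, 0.001], [-0.2, -0.98, -0.0], [0.001, 0.0, -1.0]]
ft_force: [0.9, -1.2, 0.1]
grip_width: 0.092
gripper_force: 0.0
```

```bash
python3 g.py 0.5954 -0.049 0.1 -11.5
```

```text
row [ 16.2 -41.4 101.3] [ 0.01 -0.04 -0.05] t 1.55 w 0.09198539114480209 ee [ 0.5712 -0.0863  0.2013] F [ 0.9 -1.2  0.1]
```

Request:
send_rows --series '[[[16,-41,30,0,0,0,0],[16,-41,90,0,0,0,0],[16,-41,145,0,0,0,0],[16,-41,180,0,0,0,0],[16,-41,193,0,0,0,0]]]'

```text
time: 2.17
ee_pos: [0.5926, -0.0509, 0.0058]
tool_rot: [[0.98, -0.2, -0.004], [-0.2, -0.98, 0.0], [-0.004, 0.001, -1.0]]
ft_force: [-0.4, 0.5, 0.5]
grip_width: 0.0918
gripper_force: 0.0
```

Request:
send_rows --series '[[[0,0,0,0,0,0,255],[0,0,0,0,0,0,255],[0,0,0,0,0,0,255],[0,0,0,0,0,0,255],[0,0,0,0,0,0,255]]]' --newtons 45

```text
time: 2.8
ee_pos: [0.5944, -0.051, 0.0086]
tool_rot: [[0.98, -0.2, 0.001], [-0.2, -0.98, -0.0], [0.001, -0.0, -1.0]]
ft_force: [-0.5, -0.2, 0.1]
grip_width: 0.0437
gripper_force: 0.0
```

```bash
python3 g.py 0.5954 -0.049 0.1 -11.5
python3 -c "
from h import *
c=cams.camera('scene');save(c,'g1.png',(200,90,360,250),3)"
```

```text
row [  0.7  -2.2 -91.4] [-0.   -0.04 -0.03] t 2.8 w 0.043665023165814956 ee [ 0.5944 -0.051   0.0086] F [-0.5 -0.2  0.1]
```

View pics/g1.png

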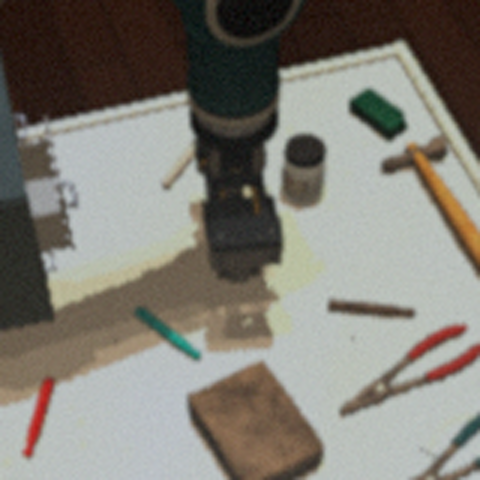

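The gripper is round the cube (crop 245,245) and still closing. I'll finish the grip and lift.

Request:
send_rows --series '[[[0,0,0,0,0,0,255],[0,0,0,0,0,0,255],[0,0,-30,0,0,0,255],[0,0,-80,0,0,0,255],[0,0,-110,0,0,0,255]]]'

```text
time: 3.48
ee_pos: [0.5936, -0.0513, 0.1188]
tool_rot: [[0.98, -0.2, -0.001], [-0.2, -0.98, -0.0], [-0.001, 0.0, -1.0]]
ft_force: [1.0, -1.2, -6.0]
grip_width: 0.0398
gripper_force: 45.0
```

```bash
python3 g.py 0.547 -0.2455 0.11 11.5; python3 g.py 0.547 -0.2455 0.045 11.5
```

```text
row [ -6.8 199.6   8.9] [ 2.000e-02  4.000e-02 -2.305e+01] t 3.48 w 0.03975982728120503 ee [ 0.5936 -0.0513  0.1188] F [ 1.  -1.2 -6. ]
row [ -6.8 199.6  73.9] [ 2.000e-02  4.000e-02 -2.305e+01] t 3.48 w 0.03975982728120503 ee [ 0.5936 -0.0513  0.1188] F [ 1.  -1.2 -6. ]
```

Request:
send_rows --series '[[[-2,60,0,0,0,-10,255],[-4,120,0,0,0,-20,255],[-7,170,5,0,0,-23,255],[-7,200,20,0,0,-23,255],[-7,200,50,0,0,-23,255]]]'

```text
time: 4.1
ee_pos: [0.5453, -0.2504, 0.0671]
tool_rot: [[0.981, 0.192, -0.001], [0.192, -0.981, -0.002], [-0.001, 0.002, -1.0]]
ft_force: [0.3, 0.8, -5.1]
grip_width: 0.0398
gripper_force: 45.0
```

```bash
python3 g.py 0.547 -0.2455 0.0455 11.5
python3 -c "
from h import *
c=cams.camera('scene');save(c,'g2.png',(200,150,370,290),3)"
```

```text
row [ 2.7 -4.5 21.6] [ 0.13  0.08 -0.41] t 4.1 w 0.03981557407739846 ee [ 0.5453 -0.2504  0.0671] F [ 0.3  0.8 -5.1]
```

View pics/g2.png

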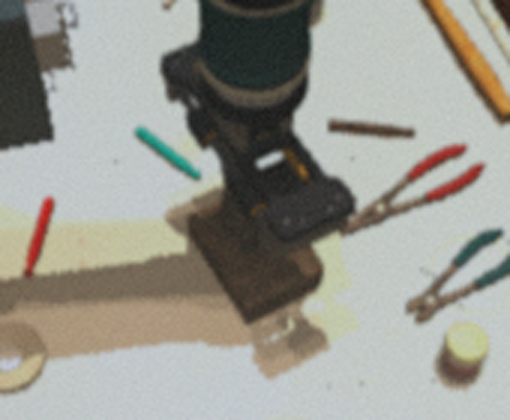

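Request:
send_rows --series '[[[0,0,0,0,0,0,255],[0,0,10,0,0,0,255],[0,0,10,0,0,0,255],[0,0,10,0,0,0,255]]]'

```text
time: 4.65
ee_pos: [0.5477, -0.2453, 0.0586]
tool_rot: [[0.98, 0.199, 0.001], [0.199, -0.98, -0.0], [0.001, 0.0, -1.0]]
ft_force: [0.8, -0.6, -6.1]
grip_width: 0.0403
gripper_force: 45.0
```

```bash
python3 g.py 0.547 -0.2455 0.0445 11.5
```

```text
row [-0.7  0.  14.1] [ 0.03 -0.04  0.  ] t 4.65 w 0.040305878123316694 ee [ 0.5477 -0.2453  0.0586] F [ 0.8 -0.6 -6.1]
```

Request:
send_rows --series '[[[-1,0,8,0,0,0,255],[-1,0,13,0,0,0,255],[-1,0,14,0,0,0,255],[-1,0,14.5,0,0,0,255],[-1,0,14.5,0,0,0,255]]]'

```text
time: 5.28
ee_pos: [0.5464, -0.2458, 0.0437]
tool_rot: [[0.98, 0.199, 0.0], [0.199, -0.98, -0.0], [0.0, 0.0, -1.0]]
ft_force: [-0.3, 0.7, -5.9]
grip_width: 0.0395
gripper_force: 45.0
```

Request:
send_rows --series '[[[0,0,0,0,0,0,120],[0,0,0,0,0,0,60],[0,0,0,0,0,0,0],[0,0,0,0,0,0,0],[0,0,-5,0,0,0,0]]]'

```text
time: 5.9
ee_pos: [0.546, -0.2456, 0.0485]
tool_rot: [[0.98, 0.199, -0.001], [0.199, -0.98, 0.0], [-0.001, -0.0, -1.0]]
ft_force: [-0.3, 0.7, 0.6]
grip_width: 0.0862
gripper_force: 0.0
```

```bash
python3 g.py 0.5133 -0.4540 0.15 -78.5;python3 g.py 0.5133 -0.4540 0.15 101.5
```

```text
row [ -73.5  197.7 -101.5] [1.000e-02 4.000e-02 8.997e+01] t 5.9 w 0.08617839959057007 ee [ 0.546  -0.2456  0.0485] F [-0.3  0.7  0.6]
row [ -73.5  197.7 -101.5] [-4.000e-02  1.000e-02 -9.003e+01] t 5.9 w 0.08617839959057007 ee [ 0.546  -0.2456  0.0485] F [-0.3  0.7  0.6]
```

Request:
send_rows --series '[[[0,0,-50,0,0,0,0],[0,0,-100,0,0,0,0],[-20,50,-120,0,0,10,0],[-40,100,-120,0,0,20,0],[-60,150,-120,0,0,30,0]]]'

```text
time: 6.52
ee_pos: [0.5172, -0.4063, 0.1699]
tool_rot: [[0.946, -0.323, 0.001], [-0.323, -0.946, -0.001], [0.002, 0.0, -1.0]]
ft_force: [0.6, 0.6, -0.5]
grip_width: 0.0914
gripper_force: 0.0
```

```bash
python3 g.py 0.5133 -0.4540 0.15 -78.5
```

```text
row [11.7 46.4 19.9] [-3.000e-02 -1.000e-01  5.967e+01] t 6.53 w 0.09138935980694757 ee [ 0.5172 -0.4063  0.1699] F [ 0.6  0.6 -0.5]
```

Request:
send_rows --series '[[[12,46,10,0,0,10,0],[12,46,20,0,0,20,0],[12,46,20,0,0,30,0],[12,46,20,0,0,40,0],[12,46,20,0,0,50,0]]]'

```text
time: 7.15
ee_pos: [0.5141, -0.4519, 0.1488]
tool_rot: [[0.361, -0.933, 0.0], [-0.933, -0.361, 0.0], [-0.0, -0.0, -1.0]]
ft_force: [0.2, -0.3, -0.8]
grip_width: 0.092
gripper_force: 0.0
```

```bash
python3 g.py 0.5133 -0.4540 0.035 -78.5
python3 -c "
from h import *
c=cams.camera('top');save(c,'g3.png',(230,130,430,280),4)"
```

```text
row [  1.6   1.6 113.8] [-0.01  0.01  9.65] t 7.15 w 0.09197904818771882 ee [ 0.5141 -0.4519  0.1488] F [ 0.2 -0.3 -0.8]
```

View pics/g3.png

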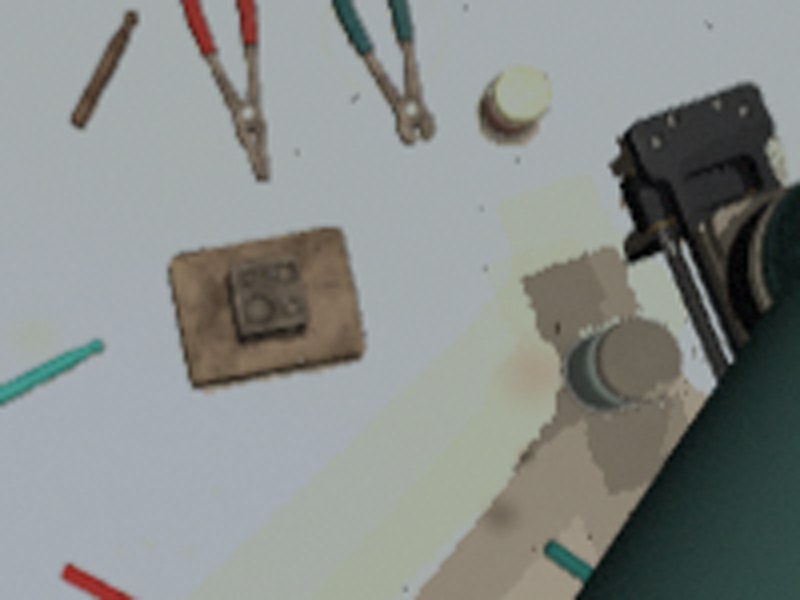

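Cube stands near the brick's middle (crop 268,298 on brick centre 268,304), aligned. On to the tall jar.

Request:
send_rows --series '[[[2,2,30,0,0,9.7,0],[2,2,75,0,0,9.7,0],[2,2,110,0,0,9.7,0],[2,2,123,0,0,9.7,0],[2,2,123,0,0,9.7,0]]]'

```text
time: 7.82
ee_pos: [0.5128, -0.4546, 0.0254]
tool_rot: [[0.205, -0.979, -0.001], [-0.979, -0.205, 0.001], [-0.001, 0.0, -1.0]]
ft_force: [-0.5, -0.5, -0.7]
grip_width: 0.092
gripper_force: 0.0
```

Request:
send_rows --series '[[[0,0,0,0,0,0,255],[0,0,0,0,0,0,255],[0,0,0,0,0,0,255],[0,0,0,0,0,0,255],[0,0,0,0,0,0,255]]]' --newtons 30

```text
time: 8.45
ee_pos: [0.5136, -0.4548, 0.0261]
tool_rot: [[0.204, -0.979, 0.001], [-0.979, -0.204, -0.001], [0.001, -0.001, -1.0]]
ft_force: [0.9, 0.0, 2.2]
grip_width: 0.0508
gripper_force: 30.0
```

```bash
python3 g.py 0.5688 -0.3528 0.035 -78.5
python3 -c "
from h import *
c=cams.camera('top')
f=lambda P,z:onz(c,np.array(P,float)/4+[230,130],z)[:,:2].round(4)
print(f([(229,264),(300,257),(307,326),(240,334)],.075),f([(229,264),(300,257),(307,326),(240,334)],.075).mean(0))
b=f([(168,256),(343,227),(365,348),(194,380)],.035);print(b,b.mean(0))
b=b-b.mean(0);print(np.arctan2(*(b[1]-b[2])[::-1]),np.arctan2(*(b[0]-b[3])[::-1]),np.arctan2(*(b[0]-b[1])[::-1]),np.arctan2(*(b[3]-b[2])[::-1]))"
```

```text
row [-88.6 -74.9  -8.9] [-0.06 -0.05  0.28] t 8.45 w 0.05076494304188122 ee [ 0.5136 -0.4548  0.0261] F [0.9 0.  2.2]
[[ 0.562  -0.2226]
 [ 0.5669 -0.2623]
 [ 0.5279 -0.2666]
 [ 0.5226 -0.2293]] [ 0.54485 -0.2452 ]
[[ 0.5735 -0.1884]
 [ 0.5932 -0.2907]
 [ 0.5218 -0.304 ]
 [ 0.501  -0.205 ]] [ 0.547375 -0.247025]
0.18416381792629224 0.225085658154841 1.7610383942100307 1.7778852627526718
```

Request:
send_rows --series '[[[0,0,-20,0,0,0,255],[-20,-17,-30,0,0,0,255],[-60,-50,-30,0,0,0.3,255],[-88,-75,-30,0,0,0.3,255],[-88,-75,-30,0,0,0.3,255]]]'

```text
time: 9.12
ee_pos: [0.5711, -0.3485, 0.0565]
tool_rot: [[0.205, -0.979, 0.001], [-0.979, -0.205, 0.002], [-0.002, -0.002, -1.0]]
ft_force: [-1.5, -0.1, -1.6]
grip_width: 0.0509
gripper_force: 30.0
```

```bash
python3 g.py 0.569 -0.3533 0.0265 -78.5
```

```text
row [ 4.3  3.1 29.9] [-0.1   0.11  0.35] t 9.12 w 0.05092848831858518 ee [ 0.5711 -0.3485  0.0565] F [-1.5 -0.1 -1.6]
```

Request:
send_rows --series '[[[0,0,10,0,0,0,255],[0,0,20,0,0,0,255],[0,0,22,0,0,0,255],[0,0,22,0,0,0,255]]]'

```text
time: 9.62
ee_pos: [0.5677, -0.3538, 0.0331]
tool_rot: [[0.198, -0.98, -0.001], [-0.98, -0.198, 0.0], [-0.0, 0.001, -1.0]]
ft_force: [0.3, -0.5, -1.6]
grip_width: 0.0505
gripper_force: 30.0
```

```bash
python3 g.py 0.569 -0.3533 0.0265 -78.5
```

```text
row [-0.3 -1.4  6.6] [ 0.05  0.02 -0.1 ] t 9.62 w 0.050467522541314036 ee [ 0.5677 -0.3538  0.0331] F [ 0.3 -0.5 -1.6]
```

Request:
send_rows --series '[[[0,-1,5,0,0,0,255],[0,-1,7,0,0,0,255],[0,-1,7.5,0,0,0,255],[0,-1,7.5,0,0,0,255]]]'

```text
time: 10.12
ee_pos: [0.5695, -0.353, 0.0262]
tool_rot: [[0.199, -0.98, 0.0], [-0.98, -0.199, -0.0], [0.0, -0.0, -1.0]]
ft_force: [-0.1, -0.1, -1.7]
grip_width: 0.0509
gripper_force: 30.0
```

Request:
send_rows --series '[[[0,0,0,0,0,0,130],[0,0,0,0,0,0,60],[0,0,0,0,0,0,10],[0,0,0,0,0,0,10],[0,0,-20,0,0,0,10]]]'

```text
time: 10.75
ee_pos: [0.5682, -0.3524, 0.0453]
tool_rot: [[0.199, -0.98, -0.003], [-0.98, -0.199, 0.002], [-0.002, 0.003, -1.0]]
ft_force: [-0.3, 0.7, 0.4]
grip_width: 0.0874
gripper_force: 0.0
```

```bash
python3 g.py 0.6858 0.0135 0.17 11.5
```

```text
row [-335.5 -187.7 -124.5] [ 2.000e-02  2.200e-01 -9.003e+01] t 10.75 w 0.08744351013219023 ee [ 0.5682 -0.3524  0.0453] F [-0.3  0.7  0.4]
```

Request:
send_rows --series '[[[0,0,-60,0,0,0,0],[0,0,-120,0,0,0,0],[-50,-28,-125,0,0,-10,0],[-100,-56,-125,0,0,-20,0],[-150,-84,-125,0,0,-30,0]]]'

```text
time: 11.38
ee_pos: [0.6227, -0.188, 0.1734]
tool_rot: [[0.666, -0.746, 0.003], [-0.746, -0.666, -0.001], [0.003, -0.001, -1.0]]
ft_force: [0.5, -0.8, 0.1]
grip_width: 0.0921
gripper_force: 0.0
```

```bash
python3 g.py 0.6858 0.0135 0.17 11.5
```

```text
row [-108.3 -181.3    3.4] [ 1.000e-02 -1.700e-01 -5.974e+01] t 11.38 w 0.09210537376625898 ee [ 0.6227 -0.188   0.1734] F [ 0.5 -0.8  0.1]
```

Request:
send_rows --series '[[[-30,-50,3,0,0,-10,0],[-60,-100,3,0,0,-20,0],[-90,-150,3,0,0,-30,0],[-108,-181,3,0,0,-40,0],[-108,-181,3,0,0,-50,0]]]'

```text
time: 12.0
ee_pos: [0.6868, 0.0167, 0.1698]
tool_rot: [[0.999, 0.038, 0.002], [0.038, -0.999, 0.002], [0.002, -0.002, -1.0]]
ft_force: [0.9, -0.3, 0.1]
grip_width: 0.092
gripper_force: 0.0
```

```bash
python3 g.py 0.6858 0.0135 0.02 11.5
python3 - <<'E'
from h import *
c=cams.camera('top');save(c,'g4.png',(150,110,400,290),3.1)
E
```

```text
row [ -1.4   3.4 149.7] [-0.09 -0.13 -9.35] t 12.0 w 0.09203817613887579 ee [0.6868 0.0167 0.1698] F [ 0.9 -0.3  0.1]
```

View pics/g4.png

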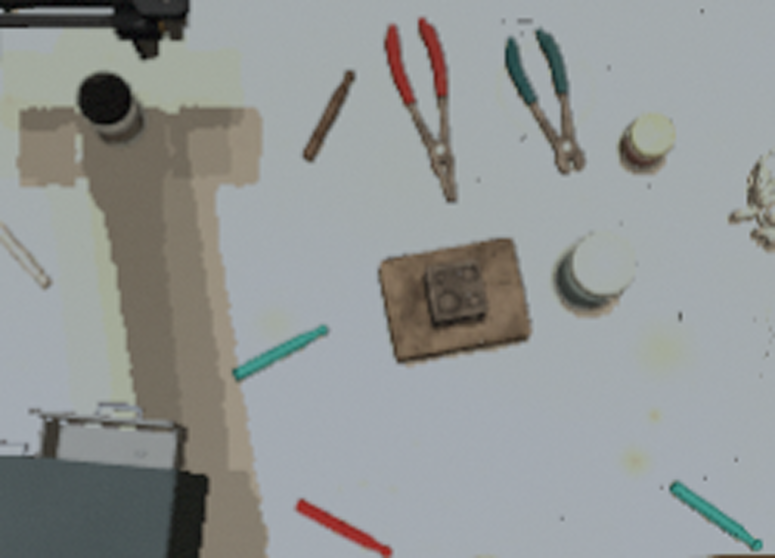

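The tall jar stands to the right of the brick, lid at crop (605,262), with a clear gap. I'll lower onto the black jar.

Request:
send_rows --series '[[[-1,3,50,0,0,-9.3,0],[-1,3,100,0,0,-9.3,0],[-1,3,135,0,0,-9.3,0],[-1,3,150,0,0,-9.3,0],[-1,3,150,0,0,-9.3,0]]]'

```text
time: 12.68
ee_pos: [0.6851, 0.0079, 0.0183]
tool_rot: [[0.983, 0.185, -0.0], [0.185, -0.983, -0.001], [-0.0, 0.0, -1.0]]
ft_force: [-0.9, 0.2, -0.2]
grip_width: 0.0921
gripper_force: 0.0
```

Request:
send_rows --series '[[[0,0,0,0,0,0,255],[0,0,0,0,0,0,255],[0,0,0,0,0,0,255],[0,0,0,0,0,0,255],[0,0,0,0,0,0,255]]]' --newtons 30

```text
time: 13.3
ee_pos: [0.6851, 0.009, 0.0183]
tool_rot: [[0.982, 0.187, 0.0], [0.187, -0.982, 0.001], [0.0, -0.0, -1.0]]
ft_force: [0.0, 0.8, 1.2]
grip_width: 0.0441
gripper_force: 0.5
```

```bash
python3 g.py 0.4924 -0.3685 0.15 11.5
python3 - <<'E'
from h import *
c=cams.camera('top');p=onz(c,[(150+605/3.1,110+262/3.1)],.08)[0];print(p)
s=cams.camera('scene');print(proj(s,[p[:2].tolist()+[.08]]));save(s,'g5.png',(200,150,370,310),3)
E
```

```text
row [-259.9  334.7 -131.9] [-0.03 -0.02 -0.72] t 13.3 w 0.0440537026038819 ee [0.6851 0.009  0.0183] F [0.  0.8 1.2]
[ 0.5673935  -0.35170018  0.08      ]
[[306.88669823 254.05953387]]
```

View pics/g5.png

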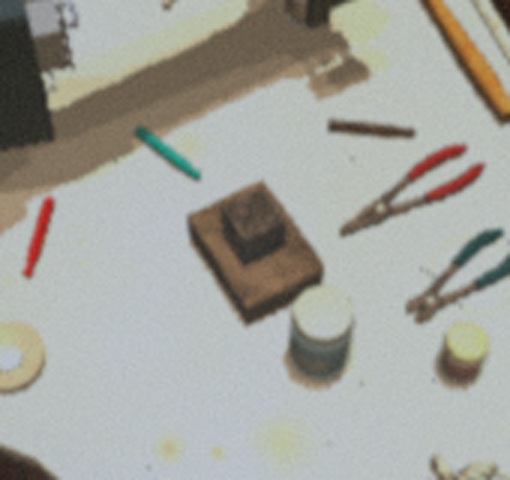

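Request:
send_rows --series '[[[0,0,0,0,0,0,255],[0,0,0,0,0,0,255],[0,0,-30,0,0,0,255],[0,0,-80,0,0,0,255],[0,0,-130,0,0,0,255]]]'

```text
time: 14.02
ee_pos: [0.6844, 0.0075, 0.1484]
tool_rot: [[0.982, 0.186, -0.002], [0.186, -0.982, -0.001], [-0.002, 0.001, -1.0]]
ft_force: [0.4, 0.6, -1.1]
grip_width: 0.0424
gripper_force: 30.0
```

```bash
python3 g.py 0.4916 -0.368 0.15 11.5
```

```text
row [-259.4  333.1   -0.9] [ 0.03  0.12 -0.76] t 14.03 w 0.04238028094903124 ee [0.6844 0.0075 0.1484] F [ 0.4  0.6 -1.1]
```

Request:
send_rows --series '[[[-30,39,0,0,0,0,255],[-68,87,0,0,0,-0.7,255],[-106,136,0,0,0,-0.7,255],[-144,185,0,0,0,-0.7,255],[-182,234,0,0,0,-0.7,255]]]'

```text
time: 14.65
ee_pos: [0.5482, -0.2577, 0.1477]
tool_rot: [[0.98, 0.198, -0.001], [0.198, -0.98, -0.001], [-0.001, 0.0, -1.0]]
ft_force: [0.2, -0.6, -1.0]
grip_width: 0.0424
gripper_force: 30.0
```

Request:
send_rows --series '[[[-38,49,0,0,0,0,255],[-65,83,0,0,0,0,255],[-77,99,0,0,0,0,255],[-77,99,40,0,0,0,255],[-77,99,80,0,0,0,255]]]'

```text
time: 15.28
ee_pos: [0.4951, -0.367, 0.0674]
tool_rot: [[0.98, 0.2, 0.001], [0.2, -0.98, -0.0], [0.001, 0.0, -1.0]]
ft_force: [0.4, -0.3, -0.9]
grip_width: 0.0423
gripper_force: 30.0
```

```bash
python3 g.py 0.4916 -0.368 0.0185 11.5
```

```text
row [-3.7  0.3 48.9] [ 0.02 -0.08  0.03] t 15.28 w 0.042319933767653244 ee [ 0.4951 -0.367   0.0674] F [ 0.4 -0.3 -0.9]
```

Request:
send_rows --series '[[[-3,0,20,0,0,0,255],[-3,0,38,0,0,0,255],[-3,0,43,0,0,0,255],[-3,0,43,0,0,0,255]]]'

```text
time: 15.78
ee_pos: [0.4918, -0.3681, 0.0253]
tool_rot: [[0.98, 0.199, 0.0], [0.199, -0.98, -0.0], [0.0, 0.0, -1.0]]
ft_force: [-0.8, 0.2, -0.8]
grip_width: 0.0428
gripper_force: 30.0
```

```bash
python3 g.py 0.4916 -0.368 0.0185 11.5
```

```text
row [-0.2 -0.2  6.8] [ 0.01 -0.02  0.  ] t 15.78 w 0.042765568591759305 ee [ 0.4918 -0.3681  0.0253] F [-0.8  0.2 -0.8]
```

Request:
send_rows --series '[[[0,0,4,0,0,0,255],[0,0,6.5,0,0,0,255],[0,0,6.5,0,0,0,255],[0,0,6.5,0,0,0,255]]]'

```text
time: 16.27
ee_pos: [0.4913, -0.3685, 0.0188]
tool_rot: [[0.98, 0.199, 0.0], [0.199, -0.98, -0.0], [0.0, 0.0, -1.0]]
ft_force: [-0.4, -0.1, -0.4]
grip_width: 0.0427
gripper_force: 30.0
```

Request:
send_rows --series '[[[0,0,0,0,0,0,160],[0,0,0,0,0,0,100],[0,0,0,0,0,0,50],[0,0,0,0,0,0,50],[0,0,-15,0,0,0,50]]]'

```text
time: 16.9
ee_pos: [0.4905, -0.3678, 0.0331]
tool_rot: [[0.98, 0.199, -0.002], [0.199, -0.98, 0.001], [-0.002, -0.002, -1.0]]
ft_force: [0.1, -0.0, 0.1]
grip_width: 0.0738
gripper_force: 0.0
```

Request:
send_rows --series '[[[0,0,-40,0,0,0,50],[0,0,-90,0,0,0,50],[0,0,-135,0,0,0,50],[20,-40,-145,0,0,10,50],[40,-80,-145,0,0,20,50]]]'

```text
time: 17.52
ee_pos: [0.5156, -0.2819, 0.1815]
tool_rot: [[0.988, -0.156, 0.004], [-0.156, -0.988, -0.002], [0.004, 0.001, -1.0]]
ft_force: [1.0, -0.1, 0.2]
grip_width: 0.074
gripper_force: 0.0
```

```bash
python3 g.py 0.695 -0.146 0.15 -24.6
```

```text
row [ 155.9 -162.2   31.9] [ 0.04 -0.25 15.64] t 17.52 w 0.07401223673022536 ee [ 0.5156 -0.2819  0.1815] F [ 1.  -0.1  0.2]
```

Request:
send_rows --series '[[[35,-36,8,0,0,8,144],[75,-78,16,0,0,15.6,144],[115,-120,24,0,0,15.6,144],[156,-162,32,0,0,15.6,144],[156,-162,32,0,0,15.6,144]]]'

```text
time: 18.15
ee_pos: [0.6955, -0.1384, 0.1462]
tool_rot: [[0.916, -0.402, 0.001], [-0.402, -0.916, 0.003], [-0.001, -0.004, -1.0]]
ft_force: [-0.8, -0.3, 0.6]
grip_width: 0.04
gripper_force: 0.0
```

```bash
python3 g.py 0.695 -0.146 0.02 -24.6
python3 - <<'E'
from h import *
c=cams.camera('scene');save(c,'g6.png',(220,120,390,290),3);print(proj(c,[[0.695,-0.146,.005]])-[220,120])
E
```

```text
row [  2.7   7.6 126.2] [-0.2   0.04  0.92] t 18.15 w 0.040027704571584506 ee [ 0.6955 -0.1384  0.1462] F [-0.8 -0.3  0.6]
[[102.59134007  72.8675183 ]]
```

View pics/g6.png

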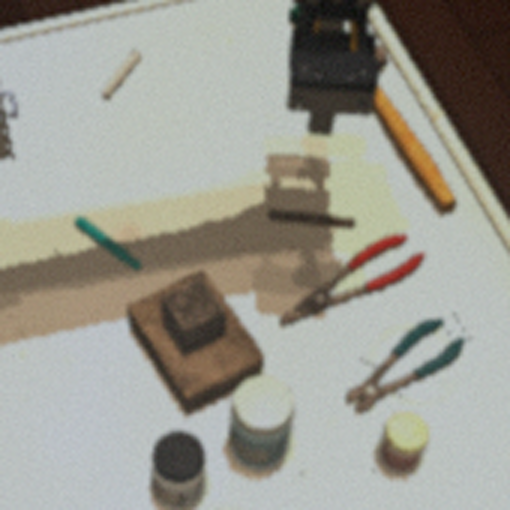

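Both jars stand as wanted: black lid at crop (180,455), in front of the tall jar at (262,405). The punch at (311,218) is undisturbed. Descending on it.

Request:
send_rows --series '[[[0,0,40,0,0,0,144],[0,0,80,0,0,0,144],[0,0,100,0,0,0,144],[0,0,100,0,0,0,144],[0,0,100,0,0,0,144]]]'

```text
time: 18.82
ee_pos: [0.694, -0.1456, 0.0486]
tool_rot: [[0.912, -0.409, 0.003], [-0.409, -0.912, -0.001], [0.003, -0.001, -1.0]]
ft_force: [0.0, -0.2, 0.0]
grip_width: 0.0401
gripper_force: 0.0
```

```bash
python3 g.py 0.695 -0.146 0.003 -24.6
```

```text
row [ 1.  -0.  45.6] [-0.03 -0.16  0.44] t 18.82 w 0.04005996736420655 ee [ 0.694  -0.1456  0.0486] F [ 0.  -0.2  0. ]
```

Request:
send_rows --series '[[[1,0,25,0,0,0.4,144],[1,0,40,0,0,0.4,144],[1,0,45.5,0,0,0.4,144],[1,0,45.5,0,0,0.4,144],[1,0,45.5,0,0,0.4,255]]]' --newtons 35

```text
time: 19.45
ee_pos: [0.6937, -0.1452, 0.0006]
tool_rot: [[0.91, -0.415, -0.0], [-0.415, -0.91, 0.0], [-0.0, 0.0, -1.0]]
ft_force: [0.5, -0.0, 0.5]
grip_width: 0.0318
gripper_force: 0.0
```

Request:
send_rows --series '[[[0,0,0,0,0,0,255],[0,0,0,0,0,0,255],[0,0,0,0,0,0,255],[0,0,0,0,0,0,255],[0,0,0,0,0,0,255]]]'

```text
time: 20.08
ee_pos: [0.6938, -0.1453, 0.0011]
tool_rot: [[0.91, -0.415, -0.0], [-0.415, -0.91, -0.0], [-0.0, 0.0, -1.0]]
ft_force: [-0.3, -0.8, -0.6]
grip_width: 0.0096
gripper_force: 35.0
```

Request:
send_rows --series '[[[0,0,-30,0,0,0,255],[0,0,-80,0,0,0,255],[0,0,-130,0,0,0,255],[0,0,-150,0,0,0,255]]]'

```text
time: 20.58
ee_pos: [0.6955, -0.1456, 0.1549]
tool_rot: [[0.91, -0.415, 0.005], [-0.415, -0.91, -0.001], [0.005, -0.001, -1.0]]
ft_force: [-0.2, 0.9, -0.8]
grip_width: 0.0096
gripper_force: 35.0
```

```bash
python3 g.py 0.4735 -0.261 0.15 -78.5
```

```text
row [-154.1  197.1    3.8] [-0.21 -0.24 53.97] t 20.57 w 0.009561602556002522 ee [ 0.6955 -0.1456  0.1549] F [-0.2  0.9 -0.8]
```

Request:
send_rows --series '[[[-31,39,4,0,0,10.5,255],[-62,79,4,0,0,21,255],[-92,118,4,0,0,31.5,255],[-123,158,4,0,0,42,255],[-154,197,4,0,0,52,255]]]'

```text
time: 21.2
ee_pos: [0.4696, -0.2611, 0.1462]
tool_rot: [[0.227, -0.974, -0.002], [-0.974, -0.227, 0.0], [-0.001, 0.001, -1.0]]
ft_force: [0.6, -0.1, -1.0]
grip_width: 0.0098
gripper_force: 35.0
```

Request:
send_rows --series '[[[0,0,0,0,0,2,255],[0,0,0,0,0,2,255],[0,0,0,0,0,2,255]]]'

```text
time: 21.58
ee_pos: [0.4729, -0.2596, 0.1468]
tool_rot: [[0.202, -0.979, -0.0], [-0.979, -0.202, 0.0], [-0.0, -0.0, -1.0]]
ft_force: [0.1, 0.4, 0.1]
grip_width: 0.0096
gripper_force: 35.0
```

```bash
python3 g.py 0.4735 -0.261 0.03 -78.5
python3 - <<'E'
from h import *
c=cams.camera('scene');save(c,'g7.png',(190,170,330,310),4)
c=cams.camera('top');save(c,'g7t.png',(240,150,380,290),4)
E
```

```text
row [  1.5  -0.3 116.8] [-0.    0.02  0.14] t 21.57 w 0.009624802158384752 ee [ 0.4729 -0.2596  0.1468] F [0.1 0.4 0.1]
```

View pics/g7.png

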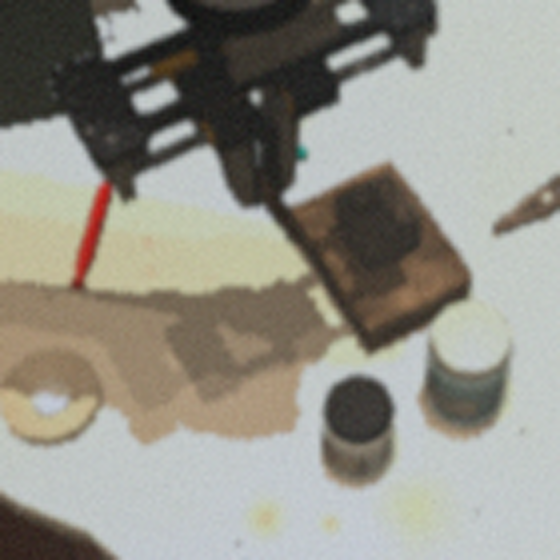

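The punch is held, and the scene round it is unchanged. Lowering in front of the brick.

Request:
send_rows --series '[[[1,0,40,0,0,0,255],[1,0,85,0,0,0,255],[1,0,120,0,0,0,255],[1,0,135,0,0,0,255],[1,0,135,0,0,0,255]]]'

```text
time: 22.3
ee_pos: [0.472, -0.2612, 0.0115]
tool_rot: [[0.199, -0.98, -0.001], [-0.98, -0.199, 0.001], [-0.001, 0.001, -1.0]]
ft_force: [0.1, 0.7, -0.1]
grip_width: 0.0095
gripper_force: 35.0
```

```bash
python3 g.py 0.4735 -0.261 0.0015 -78.5
```

```text
row [ 0.1 -1.5 10. ] [0.07 0.05 0.01] t 22.3 w 0.009476455419185553 ee [ 0.472  -0.2612  0.0115] F [ 0.1  0.7 -0.1]
```

Request:
send_rows --series '[[[0,-1,6,0,0,0,255],[0,-1,9,0,0,0,255],[0,-1,10,0,0,0,255],[0,-1,10,0,0,0,255],[0,-1,10,0,0,0,255]]]'

```text
time: 22.92
ee_pos: [0.4732, -0.2615, 0.0023]
tool_rot: [[0.199, -0.98, 0.0], [-0.98, -0.199, -0.0], [0.0, -0.0, -1.0]]
ft_force: [0.3, 0.1, -0.5]
grip_width: 0.0098
gripper_force: 35.0
```

Request:
send_rows --series '[[[0,0,0,0,0,0,215],[0,0,0,0,0,0,200],[0,0,0,0,0,0,200],[0,0,0,0,0,0,200],[0,0,-8,0,0,0,200]]]'

```text
time: 23.55
ee_pos: [0.4726, -0.2612, 0.0099]
tool_rot: [[0.199, -0.98, -0.001], [-0.98, -0.199, 0.001], [-0.001, 0.001, -1.0]]
ft_force: [0.5, 0.4, 0.2]
grip_width: 0.0194
gripper_force: 0.0
```

Request:
send_rows --series '[[[0,0,-30,0,0,0,200],[0,0,-80,0,0,0,200],[0,0,-130,0,0,0,200],[0,0,-180,0,0,0,200],[0,0,-200,0,0,0,200]]]'

```text
time: 24.18
ee_pos: [0.4743, -0.2621, 0.2141]
tool_rot: [[0.199, -0.98, 0.005], [-0.98, -0.199, -0.002], [0.003, -0.005, -1.0]]
ft_force: [-0.1, -0.1, -0.0]
grip_width: 0.0198
gripper_force: 0.0
```

```bash
python3 g.py 0.36 -0.5 0.22 -78.5
```

```text
row [210.5 159.3  -6. ] [-0.27 -0.19 -0.04] t 24.18 w 0.01978523795085964 ee [ 0.4743 -0.2621  0.2141] F [-0.1 -0.1 -0. ]
```

Request:
send_rows --series '[[[45,30,-6,0,0,0,200],[90,65,-6,0,0,0,200],[135,100,-6,0,0,0,200],[175,135,-6,0,0,0,200],[210,160,-6,0,0,0,200]]]'

```text
time: 24.8
ee_pos: [0.3562, -0.5009, 0.2169]
tool_rot: [[0.197, -0.98, 0.0], [-0.98, -0.197, -0.001], [0.001, 0.0, -1.0]]
ft_force: [0.4, 0.1, -0.2]
grip_width: 0.0198
gripper_force: 0.0
```

Request:
send_rows --series '[[[0,0,0,0,0,0,200],[0,0,0,0,0,0,200],[0,0,0,0,0,0,200]]]'

```text
time: 25.18
ee_pos: [0.3592, -0.4976, 0.2163]
tool_rot: [[0.201, -0.98, 0.001], [-0.98, -0.201, 0.001], [-0.001, -0.001, -1.0]]
ft_force: [2.1, 0.3, 1.0]
grip_width: 0.02
gripper_force: 0.0
```

```bash
python3 - <<'E'
from m import *
c=cams.camera('top');save(c,'f.png',(230,120,400,270),4.5)
hsv=cv2.cvtColor(c['color'],cv2.COLOR_RGB2HSV)
p=proj(c,[[.4735,-.261,.005]])[0];x=near(c,hsv[:,:,2]<115,p,15)
if x:
    b=onz(c,cv2.boxPoints(cv2.minAreaRect(x[2])),.005)[:,:2];print(b.round(4),b.mean(0),x[1])
print(bot.sense()['time'])
E
```

```text
[[ 0.4707 -0.2248]
 [ 0.4864 -0.3018]
 [ 0.4765 -0.3036]
 [ 0.4609 -0.2267]] [ 0.47362841 -0.26422385] 127
25.225
```

View pics/f.png

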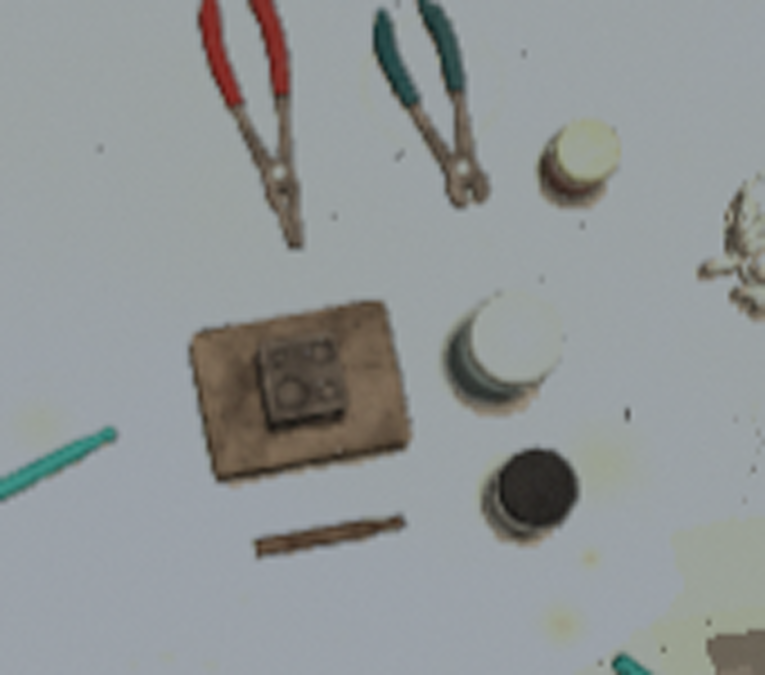

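```bash
python3 - <<'E'
from h import *
c=cams.camera('top')
B=np.array([.547,-.246]);Rm=np.array([[.98,.199],[-.199,.98]])
for n,p,z in(('t',(516,337),.08),('b',(537,488),.064)):print(n,(Rm@(onz(c,[np.array(p)/4.5+[230,120]],z)[0,:2]-B)).round(4))
E
```

```text
t [-0.0017 -0.1064]
b [-0.0761 -0.1046]
```

```bash
python3 -c "
from rig import bot
print(bot.finish_job())"
```

```text
the job is handed in; nothing more can be done
None
```

I placed all four pieces in the order asked and handed the job in at about 25 s: in the last top-camera check the brick–punch gap measured about 3 cm, and the brick–tall-jar and jar–jar gaps about 2.7 cm, good to a few millimetres.

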